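Lock the isolation platform with its hidden pin hole

TASK

The air is off and the vibration isolation platform is going to be moved, so lock it: take the locking pin from the bench, feel along the platform's hidden face under the edge of the breadboard on the robot's side until its nose finds the lock hole, and push the pin fully home. Leave it in the hole, and leave the other things on the bench where they are.

Things in the scene. Friction and masses are not known exactly. Their poses are not given: they have to be found in the camera images.
- platform: Fixed bench-top vibration isolation platform: grey steel base under an aluminium breadboard 450 wide (y) x 300 deep (x), its underside 68 mm and top 82 mm above the bench; a small recording rig stands on its rear. Origin on the bench, under the middle of the lock face in its front (see face); +x runs into the platform, away from the robot, square to the face; +y along the face; z up.
- board_edge (a point): Middle of the breadboard's front top edge, 82 mm above the bench. The lock face is tucked under the breadboard, 25 mm behind this edge (25 mm to its +x), so it cannot be seen from above. Axes as the platform's.
- face (a point): Middle of the lock face: flat upright smooth steel, from 18 to 68 mm above the bench and at least 100 mm to either side. This point lies on it, 45 mm above the bench, the height of the lock hole's axis. The one lock hole is NOT here: it is at an unknown place, 0 to 40 mm from here along +y or -y. Hole: round, blind, level along +x, bore 15 mm, 50 mm deep, mouth countersunk at 45 deg to 25 mm.
- pin: Loose locking pin, 140 to 240 g, lying level on the bench: black rubber handle, a plain bar 80 long x 30 wide x 42 high, then a steel ferrule (19 mm diameter, 8 long) and a steel shaft, 12 mm diameter with a hemispherical nose. Origin at the middle of the handle's underside; +x along the shaft to the nose, within 0.35 rad of world +x at the start; z up. The pin's axis is 21 mm above the underside.
- pin_tip (a point): End of the pin's nose, on its axis, 155 mm from the handle's middle and 115 mm from the handle's front end. Fully home it is 50 mm behind the lock face and the handle's front end is 65 mm before the face (40 mm before the breadboard's edge). The pin balances 14 mm ahead of the handle's middle. Let go, the pin stays in the hole and droops a few degrees.
- spanner: Loose flat steel spanner lying on the bench; leave it alone. It and the pin lie in front of the platform, one on the robot's left and one on its right, either way round. About 180 mm long, 8 mm thick. Origin under its middle.
- beaker: Loose open glass beaker, 70 mm across, 90 mm high, standing to the left of the platform; leave it alone. Origin at the centre of its underside.
- brain_model: Loose white model brain, about 110 mm long and 55 mm high, standing to the right of the platform; leave it alone. Origin under its middle.
Things that resemble listed ones, but are neither listed nor needed, are in the scene too. Of the things that look like the pin, take the one that is nearest to the robot's base at the start.

How it is judged:
By the outcome, as a careful person would: the job done as asked, in the order asked, and still so for the second after the job is handed in, with the robot touching nothing.
It also fails if it takes over 72 s, if anything falls off the work surface, if the arm or the gripper's body presses on something with over 40 N, if the wrist force passes 120 N, or if a joint passes its speed limit or range.

ROBOT

A 6-joint arm with a two-finger parallel gripper is mounted at the origin on the work surface. World frame = base frame: x ahead of the robot, y to its left, z up, the work surface at z = 0. Lengths are in m, angles in rad, forces in N, time in s.
With the tool pointing down it reaches from about 0.275 to 0.75 m from the base axis. Payload 10.2 kg.
Tool frame: the origin (TCP) lies where the fingers leave the gripper's body, on its centre line; the fingertips stand 73 mm ahead of it and the grasp point (between the pads) lies 54 mm ahead of it; z points along the fingers, y is the line along which they close (so a half turn about z gives the same grasp; the last joint's range is limited). The gripper opens to 85 mm and grips with 20 to 120 N. Pads are 22 mm wide; open, the fingers measure 114 mm over their backs; the gripper's body (76 mm by 85 mm) begins 54 mm behind the grasp point. The pads swing forward as they close: fully open they stand 13 mm farther back than shut.
Start: joints at [1.069, 0.313, 1.498, -0, 1.331, -0.223], TCP at [0.144, 0.505, 0.304] pointing down, gripper open.
Joint ranges: [-2.94, 2.94], [-0.97, 2.17], [0.19, 2.56], [-1.23, 4.37], [0.02, 3.11], [-2.88, 2.88]. Speed limits (rad/s): [2.39, 2.39, 3.01, 3.14, 3.14, 3.14].

INTERFACE

Orientations are given as a unit quaternion [x, y, z, w].
In Python, from plant import get_obs, snapshot, job_done gives the robot as it stands.
- The arm moves only by the shell command python3 -m creep 'ROWS' [OPENING] [FORCE]. ROWS is JSON, a list of rows, each a list of 2 entries, a list of its own where there are three numbers: the shift along the tool's x, y, z in units of 120 mm (1.0 is 120 mm), then the turn, a rotation vector about the tool's x, y, z in units of 2 rad (1.0 is 2 rad). A call has exactly 8 rows; each row is the pose to reach, as a shift and turn from the pose commanded when the call began, along the tool's axes at that moment; what a row does not reach only later rows make up. A row lasts 1/10 s, in which the tool goes at most 50 mm and 8.59 degrees, less where a joint would pass 70% of its speed; a pose out of reach is approached as far as the arm can. A call with a number of a shift or a turn outside -1 to 1 is refused whole. A call with a gripper value outside its range is refused whole. OPENING is the closure in counts, from 0 (fully open) to 255 (shut), set as the call begins (- or left out, the last holds). The fingers move at their own pace and stop on an object; FORCE is the grip in N (left out, the last holds). Time passes only in rows, so rows that repeat a pose let the fingers close, or fill a call up. It gives the time, the measured TCP pose, the force, the opening and the grip force at its end, in the units of the state.
- get_obs(): the state, without advancing time (a new reading comes with each control period).
- snapshot(name): name is "side" or "top" or "wrist"; returns a dict with "img" (480x640x3 uint8, red, green, blue), "intrinsics" (3x3 intrinsics, pixels), "dist_coeffs" ([k1, k2, p1, p2, k3] as OpenCV has them; the pictures are not rectified), "R" (3x3) and "t" (3): a world point X has camera coordinates R X + t. Camera axes: x right, y down, z forward; pixel columns grow to the right and rows downward; lengths in m; the calibration is good to about 2 mm. A picture is of the moment at which its call begins. There is no depth.
- job_done(): hands the job in; it is judged then, once.
The state is a dict: "t": time; "joints": joint angles; "qd": joint speeds; "joint_torque": joint torques, N m; "tool_pos": TCP position; "tool_rot": TCP orientation; "force": force on the tool from outside, world axes, zero at the start; "wrist_torque": the same for the moment, N m; "opening": finger opening in m; "gripper_force": force on a finger pad.
Only numpy, scipy, OpenCV 4.12 (cv2) and the standard library are available. Lean on these libraries where they do the work, as an engineer would, in place of code of your own. Each camera call takes 0.05 s, during which the arm holds its last target. There are 200 camera calls.

## Working session

There is one attempt and no reset: what is moved stays moved. The work goes in short steps, Python scripts to look and compute and a shell command to move; the robot and the scene stay as the last step left them, time stands still between calls to the robot, and variables do not carry over. Pictures are saved under pics/ and viewed, at most 10 in all, crops included, and the job is handed in when it is done.

```bash
mkdir -p pics; ls; python3 - <<'E'
from plant import get_obs,snapshot
import cv2,json,pickle
d={}
for n in("top","side"):
    s=snapshot(n);d[n]=s;cv2.imwrite(f"pics/{n}0.png",s["img"][:,:,::-1])
pickle.dump(d,open("s0.pkl","wb"))
for n in d: print(n,d[n]["intrinsics"],d[n]["dist_coeffs"],d[n]["R"],d[n]["t"])
print(get_obs())
E
```

```text
pics
top [[499.1978596    0.         320.80187227]
 [  0.         499.1978596  243.24833364]
 [  0.           0.           1.        ]] [-0.10997169  0.          0.          0.          0.        ] [[-0.01387203 -0.99989551 -0.00406523]
 [-0.99453521  0.01421817 -0.10342897]
 [ 0.10347597  0.00260825 -0.99462853]] [0.0985006  0.55420659 1.26282692]
side [[504.07012772   0.         324.34228535]
 [  0.         504.07012772 239.99027058]
 [  0.           0.           1.        ]] [0.01230063 0.         0.         0.         0.        ] [[ 0.72001671 -0.69375776 -0.01661618]
 [-0.54724465 -0.5529086  -0.62834336]
 [ 0.42673085  0.46151083 -0.77775866]] [-0.32393035  0.39500995  1.14620198]
{'t': 0.1, 'joints': array([ 1.06855917e+00,  3.13353465e-01,  1.49834433e+00,  7.58660488e-06,
        1.33099534e+00, -2.23421758e-01]), 'qd': array([ 0.00194156, -0.00206658, -0.00231616, -0.00155063,  0.00032513,
       -0.00062807]), 'joint_torque': array([ 2.16846798e-03, -4.12901974e+01, -2.60137635e+01, -2.11950555e-04,
        3.07142269e-03,  1.76769959e-05]), 'tool_pos': array([0.14443855, 0.50458892, 0.30341934]), 'tool_rot': array([ 1.38957457e-01,  9.90298199e-01, -5.13111736e-04, -1.98736837e-04]), 'force': array([ 0.05770485, -0.93133377,  0.09231567]), 'wrist_torque': array([ 0.09369712, -0.01025629, -0.01651498]), 'gripper_force': 0.0, 'opening': 0.0852264513224543}
```

View pics/top0.png

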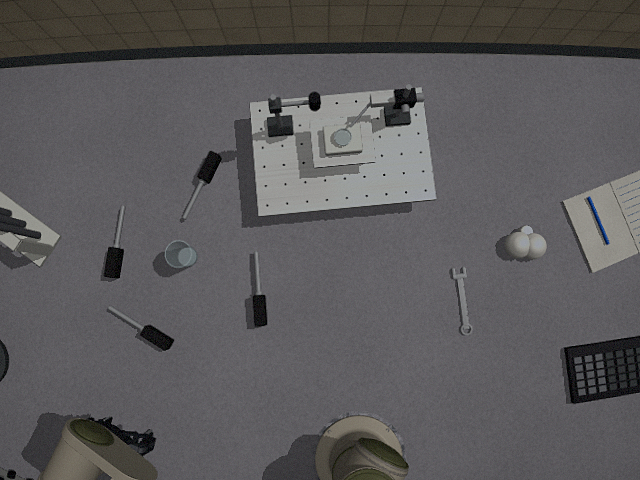

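View pics/side0.png

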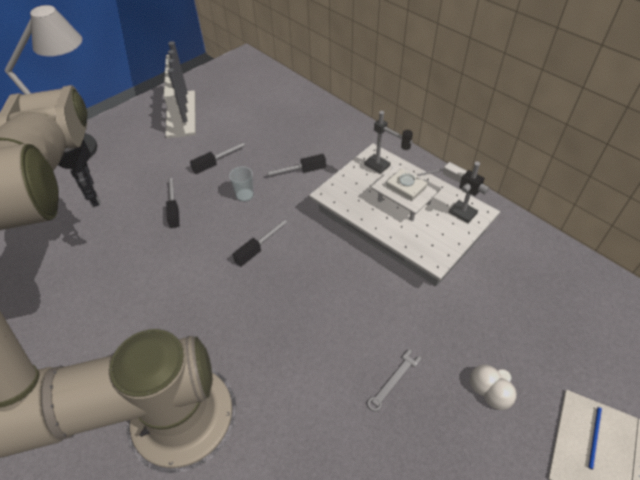

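The top view shows four pin-like things, with handles at (260,310), (157,337), (114,263) and (208,167). The base is at about (360,450). The nearest is (260,310), which points roughly +x and lies in front of the platform on the left, so I choose that one. The spanner is at (462,300), and the breadboard's front edge runs from (258,215) to (436,199).

```bash
cat > h.py <<'E'
import numpy as np,cv2,pickle
def ray(s,px):
    u=cv2.undistortPoints(np.array(px,float).reshape(-1,1,2),s["intrinsics"],np.array(s["dist_coeffs"]))[:,0]
    R=np.array(s["R"]);t=np.array(s["t"])
    return -R.T@t,np.c_[u,np.ones(len(u))]@R
def plane(s,px,z):
    c,d=ray(s,px); return c+d*((z-c[2])/d[:,2])[:,None]
def proj(s,X):
    return cv2.projectPoints(np.array(X,float).reshape(-1,1,3),cv2.Rodrigues(np.array(s["R"]))[0],np.array(s["t"]),s["intrinsics"],np.array(s["dist_coeffs"]))[0][:,0]
E
python3 - <<'E'
from h import *
np.set_printoptions(precision=4,suppress=True)
d=pickle.load(open("s0.pkl","rb"))
s=d["top"];im=s["img"];g=im.max(2)
# handle
x0,y0=235,235
c=g[y0:345,x0:285]
print(np.median(c))
m=(c<45).astype(np.uint8);n,l,st,ce=cv2.connectedComponentsWithStats(m);k=1+st[1:,4].argmax()
ys,xs=np.where(l==k);r=cv2.minAreaRect(np.c_[xs+x0,ys+y0].astype(np.float32));print("handle",r,st[k],plane(s,[r[0]],.042))
b=cv2.boxPoints(r);print(plane(s,b,.042))
m=((c>np.median(c)+25)).astype(np.uint8);n,l,st,ce=cv2.connectedComponentsWithStats(m);k=1+st[1:,4].argmax()
ys,xs=np.where(l==k);ys=ys+y0;xs=xs+x0
P=plane(s,np.c_[xs,ys],.021);f=np.polyfit(P[:,0],P[:,1],1);print("shaft",f,np.arctan(f[0]),P[:,0].min(),P[:,0].max(),len(xs))
# board front edge: brightest-to-dark in columns
E=[]
for col in range(265,432,3):
    col_=g[185:230,col].astype(int);dd=col_[:-2]-col_[2:];E.append((col,185+dd.argmax()+1))
E=np.array(E,float);Q=plane(s,E,.082);f=np.polyfit(Q[:,1],Q[:,0],1);res=Q[:,0]-np.polyval(f,Q[:,1]);ok=abs(res)<.006;f=np.polyfit(Q[ok,1],Q[ok,0],1)
print("edge x=f(y)",f,ok.sum(),len(ok),res[ok].std())
# corners of board front: scan a row line 5mm inside edge
ys=np.linspace(-.25,.35,601)
th=-np.arctan(f[0]);
pts=np.c_[np.polyval(f,ys)+.006,ys,np.full(601,.082)]
uv=proj(s,pts).astype(np.float32);v=cv2.remap(g,uv[:,0],uv[:,1],cv2.INTER_LINEAR)[:,0];w=np.where(v>150)[0];print(v.min(),v.max(),ys[w[0]],ys[w[-1]])
dv=np.abs(v[4:].astype(int)-v[:-4]);print([(ys[i+2],dv[i]) for i in dv.argsort()[-8:]])
crop=im[190:345,220:300];cv2.imwrite("pics/crop.png",cv2.resize(crop[:,:,::-1],None,fx=3.5,fy=3.5))
E
```

```text
100.0
handle ((259.4225769042969, 310.3385314941406), (31.3304500579834, 12.771648406982422), 86.18592071533203) [ 18  60  14  32 400] [[0.3853 0.2487 0.042 ]]
[[0.424  0.2675 0.042 ]
 [0.4258 0.2349 0.042 ]
 [0.3468 0.2301 0.042 ]
 [0.345  0.2625 0.042 ]]
shaft [0.067  0.2235] 0.0669082755753665 0.42931032891047016 0.5358571036148242 74
edge x=f(y) [-0.0832  0.6423] 54 56 0.0007573402668833391
56 170 -0.199 0.245
[(np.float64(-0.202), np.int64(42)), (np.float64(-0.199), np.int64(48)), (np.float64(-0.201), np.int64(54)), (np.float64(-0.2), np.int64(54)), (np.float64(0.249), np.int64(65)), (np.float64(0.246), np.int64(73)), (np.float64(0.248), np.int64(89)), (np.float64(0.247), np.int64(95))]
```

View pics/crop.png

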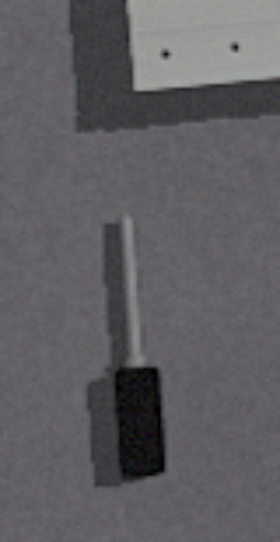

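The crop confirms the choice: a lone pin with a black handle, ferrule and shaft, its nose towards the platform. The handle's middle is at (0.385, 0.249), yaw about 0.066. The platform's yaw is about 0.083 and the face's middle about (0.665, 0.0255).

```bash
cat > go.py <<'E'
# python3 go.py x y z yaw : remaining shift/turn in tool axes & units for a TCP target (tool down, tool y at yaw+90deg)
import sys,numpy as np
from scipy.spatial.transform import Rotation as R
from plant import get_obs
o=get_obs();x,y,z,a=map(float,sys.argv[1:])
r=R.from_quat(o["tool_rot"]);ca,sa=np.cos(a),np.sin(a)
T=R.from_matrix(np.array([[-ca,-sa,0],[-sa,ca,0],[0,0,-1]]).T)
T=R.from_matrix(np.column_stack([[-ca,-sa,0],[-sa,ca,0],[0,0,-1]]))
print("shift",np.round(r.inv().apply(np.array([x,y,z])-o["tool_pos"])/.12,3),"turn",np.round((r.inv()*T).as_rotvec()/2,3))
print("t",round(o["t"],2),"pos",o["tool_pos"].round(4),"F",o["force"].round(1),"M",o["wrist_torque"].round(2),"open",round(o["opening"],4),"grip",round(o["gripper_force"],1))
E
python3 go.py .395 .2495 .2 .066
python3 -m creep '[[[-0.06,-0.03,0.02],[0,0,-0.01]],[[-0.2,-0.1,0.08],[0,0,-0.03]],[[-0.36,-0.2,0.16],[0,0,-0.06]],[[-0.52,-0.29,0.24],[0,0,-0.09]],[[-0.68,-0.38,0.32],[0,0,-0.12]],[[-0.84,-0.47,0.38],[0,0,-0.15]],[[-0.95,-0.53,0.42],[0,0,-0.17]],[[-1,-0.56,0.44],[0,0,-0.173]]]' 0
python3 go.py .395 .2495 .2 .066
```

```text
shift [-2.593 -1.468  0.863] turn [-0.001 -0.    -0.172]
t 0.1 pos [0.1444 0.5046 0.3034] F [ 0.1 -0.9  0.1] M [ 0.09 -0.01 -0.02] open 0.0852 grip 0.0
t: 0.9
tool_pos: [0.242, 0.4063, 0.2505]
tool_rot: [-0.033, 0.999, -0.0, -0.0]
force: [-0.1, -0.1, 0.6]
opening: 0.0852
gripper_force: 0.0
shift [-1.186 -1.388  0.421] turn [-0. -0.  0.]
t 0.9 pos [0.242  0.4063 0.2505] F [-0.1 -0.1  0.6] M [-0.02  0.02  0.01] open 0.0852 grip 0.0
```

```bash

python3 -m creep '[[[-0.1,-0.1,0.03],[0,0,0]],[[-0.25,-0.25,0.1],[0,0,0]],[[-0.42,-0.42,0.18],[0,0,0]],[[-0.6,-0.6,0.26],[0,0,0]],[[-0.75,-0.75,0.32],[0,0,0]],[[-0.88,-0.88,0.38],[0,0,0]],[[-0.97,-0.97,0.41],[0,0,0]],[[-1,-1,0.42],[0,0,0]]]'
python3 -m creep '[[[-0.03,-0.06,0],[0,0,0]],[[-0.1,-0.2,0],[0,0,0]],[[-0.15,-0.3,0],[0,0,0]],[[-0.18,-0.37,0],[0,0,0]],[[-0.186,-0.39,0],[0,0,0]],[[-0.186,-0.39,0],[0,0,0]],[[-0.186,-0.39,0],[0,0,0]],[[-0.186,-0.39,0],[0,0,0]]]' >/dev/null
python3 go.py .395 .2495 .08 .066
python3 - <<'E'
from plant import snapshot
from h import *
s=snapshot("wrist");pickle.dump(s,open("w1.pkl","wb"));cv2.imwrite("pics/w1.png",s["img"][:,:,::-1])
print(proj(s,[[.385,.249,.042],[.425,.2515,.042],[.54,.259,.021]]))
E
```

```text
t: 1.7
tool_pos: [0.3698, 0.2949, 0.2003]
tool_rot: [-0.033, 0.999, -0.0, -0.0]
force: [0.2, -0.4, -0.1]
opening: 0.0851
gripper_force: 0.0
shift [-0.005 -0.009  1.006] turn [ 0.    -0.     0.001]
t 2.5 pos [0.3943 0.2506 0.2007] F [-1.8  0.5 -0. ] M [-0.03  0.02 -0.  ] open 0.0853 grip 0.0
[[323.33671538 229.72659292]
 [323.02332746 290.4106056 ]
 [322.77369763 417.31026373]]
```

View pics/w1.png

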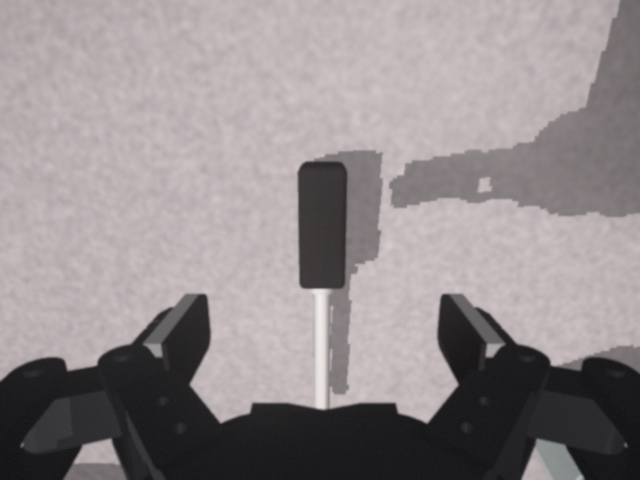

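The wrist view shows the handle from (322,163) to (322,289), centred between the open fingers and matching my projections. I descend and grip.

```bash

python3 -m creep '[[[0,0,0.06],[0,0,0]],[[0,-0.005,0.22],[0,0,0]],[[0,-0.005,0.42],[0,0,0]],[[0,-0.005,0.62],[0,0,0]],[[0,-0.005,0.8],[0,0,0]],[[0,-0.005,0.93],[0,0,0]],[[0,-0.005,0.99],[0,0,0]],[[0,-0.005,1],[0,0,0]]]' >/dev/null
python3 -m creep '[[[0,0,0],[0,0,0]],[[0,0,0],[0,0,0]],[[0,0,0],[0,0,0]],[[0,0,0],[0,0,0]],[[0,0,0],[0,0,0]],[[0,0,0],[0,0,0]],[[0,0,0],[0,0,0]],[[0,0,0],[0,0,0]]]' 255 60
python3 go.py .395 .2495 .2 .083
```

```text
t: 4.15
tool_pos: [0.3949, 0.2497, 0.0813]
tool_rot: [-0.034, 0.999, 0.0, 0.001]
force: [-0.5, -1.3, 6.0]
opening: 0.0294
gripper_force: 60.1
shift [-0.002 -0.001 -0.989] turn [ 0.     0.001 -0.008]
t 4.15 pos [0.3949 0.2497 0.0813] F [-0.5 -1.3  6. ] M [-0.17  0.16  0.03] open 0.0294 grip 60.1
```

```bash

python3 -m creep '[[[0,0,-0.05],[0,0,0]],[[0,0,-0.12],[0,0,-0.004]],[[0,-0.04,-0.18],[0,0,-0.008]],[[0,-0.15,-0.2],[0,0,-0.008]],[[0,-0.32,-0.2],[0,0,-0.008]],[[0,-0.5,-0.2],[0,0,-0.008]],[[0,-0.64,-0.2],[0,0,-0.008]],[[0,-0.7,-0.2],[0,0,-0.008]]]' 255 90
python3 go.py .4975 .0518 .1053 .083
```

```text
t: 4.95
tool_pos: [0.4002, 0.1641, 0.1048]
tool_rot: [-0.041, 0.999, -0.0, -0.0]
force: [-0.8, 0.8, -1.7]
opening: 0.0286
gripper_force: 89.0
shift [-0.732 -0.998 -0.004] turn [-0.    -0.    -0.001]
t 4.95 pos [0.4002 0.1641 0.1048] F [-0.8  0.8 -1.7] M [ 0.01 -0.03 -0.  ] open 0.0286 grip 89.0
```

```bash

python3 - <<'E'
from plant import snapshot,get_obs
from h import *
o=get_obs();p=o["tool_pos"];ex=np.array([.9966,.0829,0]);a=p+[0,0,-.0603]
pts=np.array([a+ex*k for k in(.03,.046,.095,.145)])
L=[]
for n in("top","side"):
    s=snapshot(n);pickle.dump(s,open(n+"1.pkl","wb"));q=proj(s,pts);c=q[2].astype(int);x,y=c[0]-40,c[1]-35
    cr=cv2.resize(s["img"][y:y+70,x:x+80,::-1],None,fx=5,fy=5,interpolation=cv2.INTER_CUBIC)
    for u in q: cv2.circle(cr,tuple(int(v) for v in ((u-[x,y]+.5)*5)),2,(0,0,255),-1)
    L.append(cr);print(n,(x,y),q.round(1).tolist())
cv2.imwrite("pics/chk.png",np.hstack(L))
E
```

```text
top (np.int64(249), np.int64(231)) [[291.5, 292.2], [291.0, 285.9], [289.2, 266.7], [287.4, 247.3]]
side (np.int64(252), np.int64(205)) [[276.4, 254.5], [280.5, 251.0], [292.8, 240.4], [305.0, 229.9]]
```

View pics/chk.png

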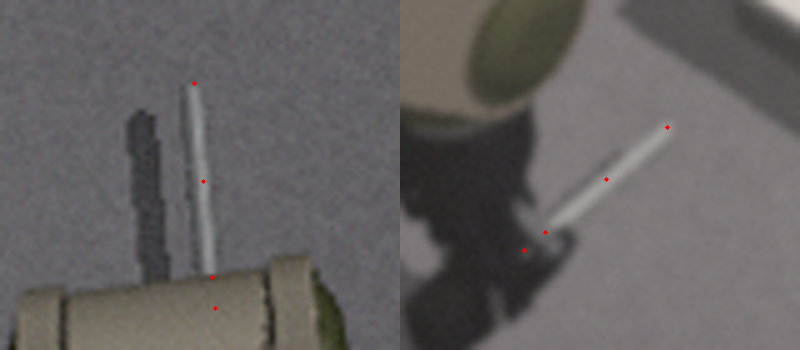

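The predicted axis points sit on the shaft in both views, with the tip at top (287,247) and side (305,230). So the pin is level and straight in the grip. I go to the +y end of the search range, short of the face.

```bash

python3 -m creep '[[[-0.02,-0.08,0],[0,0,0]],[[-0.1,-0.28,0],[0,0,0]],[[-0.22,-0.5,0],[0,0,0]],[[-0.36,-0.7,0],[0,0,0]],[[-0.5,-0.87,0],[0,0,0]],[[-0.63,-0.97,0],[0,0,0]],[[-0.71,-1,0],[0,0,0]],[[-0.73,-1,0],[0,0,0]]]' >/dev/null
python3 -m creep '[[[-0.01,0,0],[0,0,0]],[[-0.03,0,0],[0,0,0]],[[-0.05,0,0],[0,0,0]],[[-0.07,0,0],[0,0,0]],[[-0.09,0,0],[0,0,0]],[[-0.11,0,0],[0,0,0]],[[-0.12,0,0],[0,0,0]],[[-0.12,0,0],[0,0,0]]]' >/dev/null
python3 go.py .4975 .0518 .1053 .083
```

```text
shift [ 0.122 -0.014 -0.005] turn [-0.  0.  0.]
t 6.65 pos [0.512  0.0547 0.1047] F [ 0.7 -0.7 -1.2] M [-0.06  0.03 -0.01] open 0.0288 grip 89.2
```

```bash

python3 -m creep '[[[-0.01,0,0],[0,0,0]],[[-0.02,0,0],[0,0,0]],[[-0.03,0,0],[0,0,0]],[[-0.035,0,0],[0,0,0]],[[-0.04,0,0],[0,0,0]],[[-0.04,0,0],[0,0,0]],[[-0.04,0,0],[0,0,0]],[[-0.04,0,0],[0,0,0]]]' >/dev/null
python3 go.py .4975 .0518 .1053 .083
python3 -m creep '[[[-0.003,0,0],[0,0,0]],[[-0.006,0,0],[0,0,0]],[[-0.009,0,0],[0,0,0]],[[-0.012,0,0],[0,0,0]],[[-0.012,0,0],[0,0,0]],[[-0.012,0,0],[0,0,0]],[[-0.012,0,0],[0,0,0]],[[-0.012,0,0],[0,0,0]]]' >/dev/null
python3 go.py .4975 .0518 .1053 .083
```

```text
shift [ 0.157 -0.015 -0.007] turn [ 0.    -0.001  0.   ]
t 7.45 pos [0.5161 0.0551 0.1045] F [-5.3 -0.9 -0.7] M [-0.07  0.63 -0.08] open 0.0287 grip 89.2
shift [ 0.16  -0.016 -0.009] turn [ 0.    -0.003  0.   ]
t 8.25 pos [0.5165 0.0553 0.1041] F [-10.4  -1.    1.7] M [-0.21  1.29 -0.07] open 0.0288 grip 89.3
```

The nose touched the face at about 10 N. Now I slide along −y with this light push, 8 mm per call.

```bash

S='' ; python3 -m creep '[[[0,-0.008,0],[0,0,0]],[[0,-0.016,0],[0,0,0]],[[0,-0.025,0],[0,0,0]],[[0,-0.033,0],[0,0,0]],[[0,-0.042,0],[0,0,0]],[[0,-0.05,0],[0,0,0]],[[0,-0.06,0],[0,0,0]],[[0,-0.067,0],[0,0,0]]]' >/dev/null
python3 go.py .4975 .0518 .1053 .083
python3 -m creep '[[[0,-0.008,0],[0,0,0]],[[0,-0.016,0],[0,0,0]],[[0,-0.025,0],[0,0,0]],[[0,-0.033,0],[0,0,0]],[[0,-0.042,0],[0,0,0]],[[0,-0.05,0],[0,0,0]],[[0,-0.06,0],[0,0,0]],[[0,-0.067,0],[0,0,0]]]' >/dev/null
python3 go.py .4975 .0518 .1053 .083
```

```text
shift [ 0.16   0.048 -0.012] turn [ 0.001 -0.003  0.001]
t 9.05 pos [0.5171 0.0477 0.1038] F [-8.1  1.4 -2.4] M [0.35 1.44 0.43] open 0.0289 grip 89.1
shift [ 0.159  0.115 -0.012] turn [ 0.001 -0.003  0.001]
t 9.85 pos [0.5177 0.0397 0.1038] F [-9.1  2.6 -2. ] M [0.35 1.37 0.47] open 0.0291 grip 89.1
```

```bash

python3 -m creep '[[[0,-0.008,-0.005],[0,0,0]],[[0,-0.016,-0.01],[0,0,0]],[[0,-0.025,-0.01],[0,0,0]],[[0,-0.033,-0.01],[0,0,0]],[[0,-0.042,-0.01],[0,0,0]],[[0,-0.05,-0.01],[0,0,0]],[[0,-0.06,-0.01],[0,0,0]],[[0,-0.067,-0.01],[0,0,0]]]' >/dev/null
python3 go.py .4975 .0518 .1053 .083
python3 -m creep '[[[0,-0.008,0],[0,0,0]],[[0,-0.016,0],[0,0,0]],[[0,-0.025,0],[0,0,0]],[[0,-0.033,0],[0,0,0]],[[0,-0.042,0],[0,0,0]],[[0,-0.05,0],[0,0,0]],[[0,-0.06,0],[0,0,0]],[[0,-0.067,0],[0,0,0]]]' >/dev/null
python3 go.py .4975 .0518 .1053 .083
```

```text
shift [ 0.159  0.182 -0.002] turn [ 0.001 -0.003  0.001]
t 10.65 pos [0.5184 0.0317 0.105 ] F [-8.7  2.8 -2.8] M [0.32 1.36 0.4 ] open 0.0288 grip 88.9
shift [ 0.159  0.249 -0.002] turn [ 0.001 -0.003  0.001]
t 11.45 pos [0.519  0.0237 0.105 ] F [-8.7  2.4 -1.3] M [0.39 1.39 0.43] open 0.0285 grip 88.9
```

```bash

python3 -m creep '[[[0,-0.008,0],[0,0,0]],[[0,-0.016,0],[0,0,0]],[[0,-0.025,0],[0,0,0]],[[0,-0.033,0],[0,0,0]],[[0,-0.042,0],[0,0,0]],[[0,-0.05,0],[0,0,0]],[[0,-0.06,0],[0,0,0]],[[0,-0.067,0],[0,0,0]]]' >/dev/null
python3 go.py .4975 .0518 .1053 .083
python3 -m creep '[[[0,-0.008,0],[0,0,0]],[[0,-0.016,0],[0,0,0]],[[0,-0.025,0],[0,0,0]],[[0,-0.033,0],[0,0,0]],[[0,-0.042,0],[0,0,0]],[[0,-0.05,0],[0,0,0]],[[0,-0.06,0],[0,0,0]],[[0,-0.067,0],[0,0,0]]]' >/dev/null
python3 go.py .4975 .0518 .1053 .083
```

```text
shift [ 0.159  0.315 -0.002] turn [ 0.001 -0.003  0.001]
t 12.25 pos [0.5197 0.0157 0.1049] F [-7.9  2.4 -2.1] M [0.27 1.4  0.36] open 0.029 grip 88.9
shift [ 0.159  0.382 -0.002] turn [ 0.001 -0.003  0.001]
t 13.05 pos [0.5203 0.0077 0.1049] F [-9.4  2.3 -2.4] M [0.44 1.39 0.39] open 0.0289 grip 88.9
```

```bash

python3 -m creep '[[[0,-0.008,0],[0,0,0]],[[0,-0.016,0],[0,0,0]],[[0,-0.025,0],[0,0,0]],[[0,-0.033,0],[0,0,0]],[[0,-0.042,0],[0,0,0]],[[0,-0.05,0],[0,0,0]],[[0,-0.06,0],[0,0,0]],[[0,-0.067,0],[0,0,0]]]' >/dev/null
python3 go.py .4975 .0518 .1053 .083
python3 -m creep '[[[0,-0.008,0],[0,0,0]],[[0,-0.016,0],[0,0,0]],[[0,-0.025,0],[0,0,0]],[[0,-0.033,0],[0,0,0]],[[0,-0.042,0],[0,0,0]],[[0,-0.05,0],[0,0,0]],[[0,-0.06,0],[0,0,0]],[[0,-0.067,0],[0,0,0]]]' >/dev/null
python3 go.py .4975 .0518 .1053 .083
```

```text
shift [ 0.159  0.449 -0.001] turn [ 0.001 -0.003  0.001]
t 13.85 pos [ 5.21e-01 -3.00e-04  1.05e-01] F [-8.6  1.8 -1.9] M [0.32 1.47 0.35] open 0.029 grip 88.9
shift [ 0.16   0.517 -0.001] turn [ 0.001 -0.003  0.001]
t 14.65 pos [ 0.5218 -0.0084  0.105 ] F [-7.3  0.4 -2.3] M [0.1  1.29 0.18] open 0.0289 grip 89.0
```

The force and the lateral drag are falling, which may be the start of the countersink, so I take finer steps.

```bash

python3 -m creep '[[[0,-0.005,0],[0,0,0]],[[0,-0.01,0],[0,0,0]],[[0,-0.015,0],[0,0,0]],[[0,-0.02,0],[0,0,0]],[[0,-0.025,0],[0,0,0]],[[0,-0.03,0],[0,0,0]],[[0,-0.033,0],[0,0,0]],[[0,-0.033,0],[0,0,0]]]' >/dev/null
python3 go.py .4975 .0518 .1053 .083
python3 -m creep '[[[0,-0.005,0],[0,0,0]],[[0,-0.01,0],[0,0,0]],[[0,-0.015,0],[0,0,0]],[[0,-0.02,0],[0,0,0]],[[0,-0.025,0],[0,0,0]],[[0,-0.03,0],[0,0,0]],[[0,-0.033,0],[0,0,0]],[[0,-0.033,0],[0,0,0]]]' >/dev/null
python3 go.py .4975 .0518 .1053 .083
```

```text
shift [0.175 0.556 0.006] turn [-0.  0. -0.]
t 15.45 pos [ 0.524 -0.013  0.106] F [-3.1 -1.7 -1. ] M [-0.35  0.38 -0.23] open 0.0287 grip 89.1
shift [0.173 0.588 0.005] turn [-0.  0.  0.]
t 16.25 pos [ 0.5241 -0.0168  0.1059] F [ 0.5 -0.8 -2.2] M [0. 0. 0.] open 0.029 grip 89.0
```

The nose has dropped into the countersink: the push force is gone. I move on about 3.5 mm to its estimated centre and feel forward.

```bash

python3 -m creep '[[[0,-0.01,0],[0,0,0]],[[0,-0.02,0],[0,0,0]],[[0,-0.03,0],[0,0,0]],[[-0.01,-0.03,0],[0,0,0]],[[-0.02,-0.03,0],[0,0,0]],[[-0.03,-0.03,0],[0,0,0]],[[-0.04,-0.03,0],[0,0,0]],[[-0.04,-0.03,0],[0,0,0]]]' >/dev/null
python3 go.py .4975 .0518 .1053 .083
```

```text
shift [0.215 0.618 0.005] turn [-0.  0.  0.]
t 17.05 pos [ 0.5293 -0.0199  0.1059] F [ 0.2 -0.1 -2. ] M [-0.01 -0.01 -0.03] open 0.0288 grip 89.0
```

```bash

python3 -m creep '[[[-0.01,0,0],[0,0,0]],[[-0.02,0,0],[0,0,0]],[[-0.03,0,0],[0,0,0]],[[-0.04,0,0],[0,0,0]],[[-0.05,0,0],[0,0,0]],[[-0.06,0,0],[0,0,0]],[[-0.06,0,0],[0,0,0]],[[-0.06,0,0],[0,0,0]]]' >/dev/null
python3 go.py .4975 .0518 .1053 .083
```

```text
shift [0.273 0.617 0.005] turn [ 0. -0.  0.]
t 17.85 pos [ 0.5363 -0.0193  0.1059] F [ 0.   0.7 -2.3] M [0.02 0.07 0.  ] open 0.0289 grip 89.0
```

```bash

python3 -m creep '[[[-0.015,0,0],[0,0,0]],[[-0.03,0,0],[0,0,0]],[[-0.045,0,0],[0,0,0]],[[-0.06,0,0],[0,0,0]],[[-0.075,0,0],[0,0,0]],[[-0.09,0,0],[0,0,0]],[[-0.1,0,0],[0,0,0]],[[-0.1,0,0],[0,0,0]]]' >/dev/null
python3 go.py .4975 .0518 .1053 .083
python3 -m creep '[[[-0.015,0,0],[0,0,0]],[[-0.03,0,0],[0,0,0]],[[-0.045,0,0],[0,0,0]],[[-0.06,0,0],[0,0,0]],[[-0.075,0,0],[0,0,0]],[[-0.09,0,0],[0,0,0]],[[-0.1,0,0],[0,0,0]],[[-0.1,0,0],[0,0,0]]]' >/dev/null
python3 go.py .4975 .0518 .1053 .083
```

```text
shift [0.374 0.618 0.005] turn [-0.  0.  0.]
t 18.65 pos [ 0.5484 -0.0183  0.1059] F [ 1.1 -0.4 -1.5] M [0.01 0.02 0.  ] open 0.0291 grip 89.0
shift [0.474 0.618 0.005] turn [-0.  0.  0.]
t 19.45 pos [ 0.5604 -0.0174  0.1059] F [-0.5  0.1 -1.5] M [0.03 0.   0.04] open 0.0289 grip 89.0
```

Now 38 mm deep with no resistance. I advance the remaining 12 mm gently to the bottom.

```bash

python3 -m creep '[[[-0.012,0,0],[0,0,0]],[[-0.025,0,0],[0,0,0]],[[-0.038,0,0],[0,0,0]],[[-0.05,0,0],[0,0,0]],[[-0.062,0,0],[0,0,0]],[[-0.075,0,0],[0,0,0]],[[-0.085,0,0],[0,0,0]],[[-0.085,0,0],[0,0,0]]]' >/dev/null
python3 go.py .4975 .0518 .1053 .083
python3 -m creep '[[[-0.005,0,0],[0,0,0]],[[-0.01,0,0],[0,0,0]],[[-0.015,0,0],[0,0,0]],[[-0.02,0,0],[0,0,0]],[[-0.025,0,0],[0,0,0]],[[-0.03,0,0],[0,0,0]],[[-0.03,0,0],[0,0,0]],[[-0.03,0,0],[0,0,0]]]' >/dev/null
python3 go.py .4975 .0518 .1053 .083
```

```text
shift [0.559 0.618 0.005] turn [-0.  0.  0.]
t 20.25 pos [ 0.5706 -0.0165  0.1059] F [-0.4 -0.1 -1.8] M [ 0.03  0.04 -0.  ] open 0.0293 grip 89.0
shift [0.575 0.616 0.003] turn [ 0.001 -0.003  0.   ]
t 21.05 pos [ 0.5725 -0.0161  0.1052] F [-9.  -0.9 -0.3] M [-0.17  1.32 -0.09] open 0.0288 grip 89.4
```

The nose met the bottom at 50 mm of travel (9 N), so the pin is home. I release and back straight up.

```bash

python3 -m creep '[[[0,0,0],[0,0,0]],[[0,0,0],[0,0,0]],[[0,0,0],[0,0,0]],[[0,0,0],[0,0,0]],[[0,0,0],[0,0,0]],[[0,0,0],[0,0,0]],[[0,0,0],[0,0,0]],[[0,0,0],[0,0,0]]]' 0 
python3 -m creep '[[[0,0,-0.03],[0,0,0]],[[0,0,-0.12],[0,0,0]],[[0,0,-0.26],[0,0,0]],[[0,0,-0.42],[0,0,0]],[[0,0,-0.6],[0,0,0]],[[0,0,-0.78],[0,0,0]],[[0,0,-0.93],[0,0,0]],[[0,0,-1],[0,0,0]]]'
python3 -m creep '[[[0.05,0,-0.05],[0,0,0]],[[0.2,0,-0.1],[0,0,0]],[[0.4,0,-0.2],[0,0,0]],[[0.6,0,-0.3],[0,0,0]],[[0.8,0,-0.4],[0,0,0]],[[0.9,0,-0.45],[0,0,0]],[[1,0,-0.5],[0,0,0]],[[1,0,-0.5],[0,0,0]]]' >/dev/null
python3 -m creep '[[[0.05,0.05,0],[0,0,0]],[[0.2,0.2,0],[0,0,0]],[[0.4,0.4,0],[0,0,0]],[[0.6,0.6,0],[0,0,0]],[[0.8,0.8,0],[0,0,0]],[[0.9,0.9,0],[0,0,0]],[[1,1,0],[0,0,0]],[[1,1,0],[0,0,0]]]'
python3 - <<'E'
from plant import snapshot
from h import *
a=snapshot("top");b=snapshot("side")
pickle.dump((a,b),open("end.pkl","wb"))
A=a["img"];B=b["img"]
ex=np.array([.9966,.0829,0]);ey=np.array([-.0829,.9966,0]);g=np.array([.5725,-.0161,.045])
f=g+ex*.03
print(proj(a,[f]),proj(b,[f,f+[0,0,.021]]))
cv2.imwrite("pics/end.png",np.hstack([cv2.resize(A[150:350,230:430],(400,400)),cv2.resize(B[160:360,300:500],(400,400))])[:,:,::-1])
E
```

```text
t: 21.85
tool_pos: [0.574, -0.0162, 0.1059]
tool_rot: [-0.042, 0.999, 0.0, 0.0]
force: [-0.3, 0.2, 0.9]
opening: 0.0854
gripper_force: 0.0
t: 22.65
tool_pos: [0.5744, -0.0163, 0.2284]
tool_rot: [-0.042, 0.999, -0.0, 0.002]
force: [0.4, 0.3, -1.5]
opening: 0.0853
gripper_force: 0.0
t: 24.25
tool_pos: [0.3242, 0.0842, 0.2858]
tool_rot: [-0.042, 0.999, 0.0, -0.0]
force: [-0.1, 0.2, 0.2]
opening: 0.0853
gripper_force: 0.0
[[361.14773785 223.8697086 ]] [[368.20483639 256.49930371]
 [368.60628627 251.75627454]]
```

View pics/end.png

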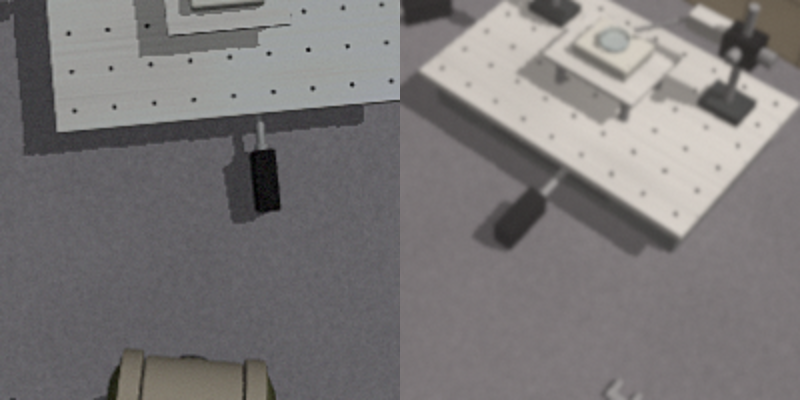

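```bash
python3 - <<'E'
from h import *
a,b=pickle.load(open("end.pkl","rb"));g=a["img"].max(2)
c=g[205:270,345:380];m=(c<45).astype(np.uint8);n,l,st,ce=cv2.connectedComponentsWithStats(m);k=1+st[1:,4].argmax()
ys,xs=np.where(l==k);r=cv2.minAreaRect(np.c_[xs+345,ys+205].astype(np.float32))
for z in(.055,.06):print(plane(a,cv2.boxPoints(r),z).round(4).tolist())
E
```

```text
[[0.5978, 0.0048, 0.055], [0.5999, -0.0285, 0.055], [0.5203, -0.0327, 0.055], [0.5183, 0.0004, 0.055]]
[[0.5971, 0.0052, 0.06], [0.5992, -0.0281, 0.06], [0.5199, -0.0323, 0.06], [0.5179, 0.0008, 0.06]]
```

By the picture the handle's front is about 42–45 mm before the edge, where 40 is nominal. It may have slipped back a millimetre or two on release. There is plenty of time, so I will seat it with the closed fingers against the handle's rear end.

```bash
python3 go.py .469 -.020 .103 .083
python3 -m creep '[[[-0.03,-0.03,0.02],[0,0,0]],[[-0.12,-0.1,0.1],[0,0,0]],[[-0.26,-0.22,0.24],[0,0,0]],[[-0.42,-0.38,0.4],[0,0,0]],[[-0.58,-0.54,0.56],[0,0,0]],[[-0.68,-0.66,0.7],[0,0,0]],[[-0.75,-0.74,0.8],[0,0,0]],[[-0.75,-0.76,0.83],[0,0,0]]]' 255 40 >/dev/null
python3 go.py .469 -.020 .103 .083
```

```text
shift [-1.12  -0.957  1.525] turn [-0.  0.  0.]
t 24.35 pos [0.3254 0.0833 0.286 ] F [ 1.  -0.3 -0.2] M [-0.04 -0.03  0.03] open 0.0855 grip 0.0
shift [-0.372 -0.186  0.68 ] turn [ 0.    -0.001 -0.001]
t 25.15 pos [ 0.4229 -0.0015  0.1847] F [ 0.2 -0.1 -0.2] M [ 0.03 -0.04 -0.01] open 0.0001 grip 0.0
```

```bash

python3 -m creep '[[[-0.02,-0.02,0.03],[0,0,0]],[[-0.08,-0.06,0.14],[0,0,0]],[[-0.16,-0.1,0.28],[0,0,0]],[[-0.25,-0.14,0.42],[0,0,0]],[[-0.32,-0.17,0.55],[0,0,0]],[[-0.36,-0.186,0.63],[0,0,0]],[[-0.37,-0.186,0.67],[0,0,0]],[[-0.37,-0.186,0.68],[0,0,0]]]' >/dev/null
python3 -m creep '[[[-0.03,0,0],[0,0,0]],[[-0.07,0,0],[0,0,0]],[[-0.12,0,0],[0,0,0]],[[-0.17,0,0],[0,0,0]],[[-0.21,0,0],[0,0,0]],[[-0.24,0,0],[0,0,0]],[[-0.25,0,0],[0,0,0]],[[-0.25,0,0],[0,0,0]]]' >/dev/null
python3 go.py .469 -.020 .103 .083
```

```text
shift [ 0.245 -0.013  0.014] turn [ 0. -0.  0.]
t 26.75 pos [ 0.4982 -0.016   0.1046] F [0.1 0.2 0.4] M [-0.04  0.01 -0.03] open -0.0002 grip 0.0
```

```bash

python3 -m creep '[[[-0.01,0,0],[0,0,0]],[[-0.02,0,0],[0,0,0]],[[-0.03,0,0],[0,0,0]],[[-0.04,0,0],[0,0,0]],[[-0.05,0,0],[0,0,0]],[[-0.06,0,0],[0,0,0]],[[-0.06,0,0],[0,0,0]],[[-0.06,0,0],[0,0,0]]]' >/dev/null
python3 go.py .469 -.020 .103 .083
python3 -m creep '[[[-0.005,0,0],[0,0,0]],[[-0.01,0,0],[0,0,0]],[[-0.015,0,0],[0,0,0]],[[-0.02,0,0],[0,0,0]],[[-0.025,0,0],[0,0,0]],[[-0.03,0,0],[0,0,0]],[[-0.03,0,0],[0,0,0]],[[-0.03,0,0],[0,0,0]]]' >/dev/null
python3 go.py .469 -.020 .103 .083
```

```text
shift [ 0.305 -0.013  0.014] turn [ 0. -0.  0.]
t 27.55 pos [ 0.5053 -0.0154  0.1047] F [-0.2  0.2  0. ] M [-0.03  0.01  0.03] open 0.0001 grip 0.0
shift [ 0.335 -0.013  0.014] turn [ 0. -0.  0.]
t 28.35 pos [ 0.5089 -0.0151  0.1047] F [0.  0.1 0.6] M [0.   0.   0.04] open 0.0001 grip 0.0
```

```bash

python3 -m creep '[[[-0.005,0,0],[0,0,0]],[[-0.01,0,0],[0,0,0]],[[-0.015,0,0],[0,0,0]],[[-0.02,0,0],[0,0,0]],[[-0.025,0,0],[0,0,0]],[[-0.025,0,0],[0,0,0]],[[-0.025,0,0],[0,0,0]],[[-0.025,0,0],[0,0,0]]]' >/dev/null
python3 go.py .469 -.020 .103 .083
python3 -m creep '[[[-0.005,0,0],[0,0,0]],[[-0.01,0,0],[0,0,0]],[[-0.015,0,0],[0,0,0]],[[-0.02,0,0],[0,0,0]],[[-0.02,0,0],[0,0,0]],[[-0.02,0,0],[0,0,0]],[[-0.02,0,0],[0,0,0]],[[-0.02,0,0],[0,0,0]]]' >/dev/null
python3 go.py .469 -.020 .103 .083
```

```text
shift [ 0.353 -0.015  0.012] turn [ 0.    -0.001  0.   ]
t 29.15 pos [ 0.5111 -0.0147  0.1043] F [-4.6  1.5  0.6] M [0.01 0.83 0.06] open -0.0002 grip 2.6
shift [ 0.365 -0.017  0.01 ] turn [ 0.001 -0.003  0.   ]
t 29.95 pos [ 0.5125 -0.0143  0.1039] F [-10.    0.1   1.2] M [-0.04  1.65 -0.01] open -0.0001 grip 5.3
```

```bash

python3 -m creep '[[[-0.005,0,0],[0,0,0]],[[-0.01,0,0],[0,0,0]],[[-0.015,0,0],[0,0,0]],[[-0.02,0,0],[0,0,0]],[[-0.02,0,0],[0,0,0]],[[-0.02,0,0],[0,0,0]],[[-0.02,0,0],[0,0,0]],[[-0.02,0,0],[0,0,0]]]' >/dev/null
python3 go.py .469 -.020 .103 .083
python3 -m creep '[[[-0.005,0,0],[0,0,0]],[[-0.01,0,0],[0,0,0]],[[-0.015,0,0],[0,0,0]],[[-0.02,0,0],[0,0,0]],[[-0.02,0,0],[0,0,0]],[[-0.02,0,0],[0,0,0]],[[-0.02,0,0],[0,0,0]],[[-0.02,0,0],[0,0,0]]]' >/dev/null
python3 go.py .469 -.020 .103 .083
```

```text
shift [ 0.371 -0.02   0.005] turn [ 0.001 -0.006  0.   ]
t 30.75 pos [ 0.5131 -0.0139  0.1032] F [-18.4  -0.8   2.7] M [-0.15  2.91  0.  ] open 0.0001 grip 9.4
shift [ 0.376 -0.024  0.001] turn [ 0.002 -0.009  0.001]
t 31.55 pos [ 0.5137 -0.0133  0.1024] F [-26.9  -1.4   4.5] M [-0.17  4.29 -0.  ] open -0.0001 grip 13.8
```

The stiffness is now that of a hard stop (8 N per 2.4 mm), so the pin is seated. I retreat straight back, then up and clear.

```bash

python3 -m creep '[[[0.03,0,0],[0,0,0]],[[0.07,0,0],[0,0,0]],[[0.14,0,0],[0,0,0]],[[0.25,0,0],[0,0,0]],[[0.38,0,0],[0,0,0]],[[0.5,0,0],[0,0,0]],[[0.58,0,0],[0,0,0]],[[0.6,0,0],[0,0,0]]]' >/dev/null
python3 -m creep '[[[0.04,0.04,-0.06],[0,0,0]],[[0.15,0.15,-0.2],[0,0,0]],[[0.3,0.3,-0.4],[0,0,0]],[[0.46,0.45,-0.6],[0,0,0]],[[0.55,0.6,-0.8],[0,0,0]],[[0.6,0.75,-0.93],[0,0,0]],[[0.6,0.8,-1],[0,0,0]],[[0.6,0.8,-1],[0,0,0]]]'
python3 - <<'E'
from plant import snapshot
from h import *
a=snapshot("top");b=snapshot("side");g=a["img"].max(2)
c=g[205:270,345:380];m=(c<45).astype(np.uint8);n,l,st,ce=cv2.connectedComponentsWithStats(m);k=1+st[1:,4].argmax()
ys,xs=np.where(l==k);r=cv2.minAreaRect(np.c_[xs+345,ys+205].astype(np.float32))
print(plane(a,cv2.boxPoints(r),.055).round(4).tolist())
cv2.imwrite("pics/end2.png",np.hstack([cv2.resize(a["img"][190:290,310:410],(400,400)),cv2.resize(b["img"][200:300,320:420],(400,400))])[:,:,::-1])
E
```

```text
t: 33.15
tool_pos: [0.3682, 0.0698, 0.2257]
tool_rot: [-0.042, 0.999, -0.0, 0.001]
force: [0.2, -0.0, 0.0]
opening: -0.0001
gripper_force: 0.0
[[0.598, 0.0069, 0.055], [0.6015, -0.0264, 0.055], [0.5233, -0.0337, 0.055], [0.5198, -0.0006, 0.055]]
```

View pics/end2.png

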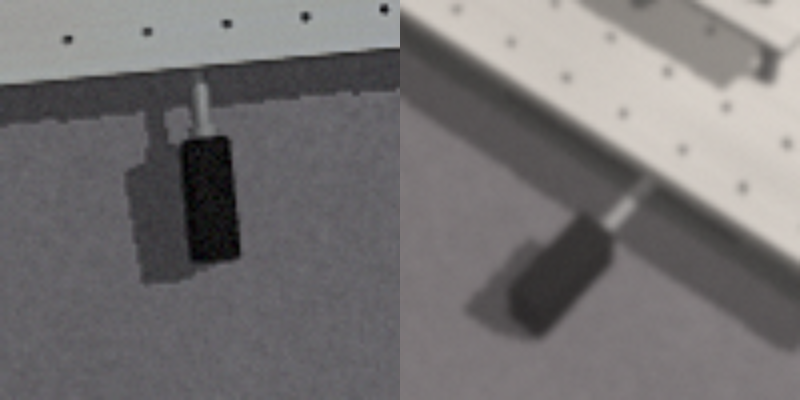

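The pin sits home in the hole with its handle drooping slightly at top crop (210,200). It moved about 1 mm further in, and the robot is clear of everything. I hand the job in.

```bash
python3 -c "
from plant import job_done
print(job_done())"
```

```text
the job is handed in; nothing more can be done
None
```

The locking pin is in the lock hole, found about 34 mm to the −y side of the face's middle, and was pushed against the bottom at 27 N; I let go, backed the arm clear and handed the job in at about 33 s of the 72 s, with no verdict returned.

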